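# Lift the frozen vial from the cold pot with tongs and stand it on the thawing plate

## Task

Pick up the sprung tongs from their rest and use them to lift the deep-frozen vial out of the cold pot; neither the gripper nor the arm may touch the vial. Lower it with the tongs until it stands on the thawing plate, near its middle, before letting go, so that it stays there upright, then lay the tongs back on their rest the way they were. Leave the flask, carton and beaker alone.

Things in the scene. Friction and masses are not known exactly. Their poses are not given: they have to be found in the camera images.
- tongs_grip (a point): Sprung steel tongs, 190 mm long, 120 g, two arms of upright strip 14 mm high side by side. This point: midway between the arms, half-way up the strip, at the balance point; squeeze here. Outer faces are 54 mm apart here when open and flat from x = -40 to +40 mm. x points to the tips, y across the arms, z is up as they lie on the rest. Tail end at x = -88 mm.
- tongs_tip (a point): Point midway between the two tip pads of the tongs, 100 mm ahead of tongs_grip (same axes). The pads are round rubber buttons 12 mm in diameter that point inward; the gap between them is 56 mm when open, 22 mm when about 40 mm is left over the arms at tongs_grip. At the tips the arms are 84 mm wide over all when open.
- rest_grip (a point): Where tongs_grip lies on the tongs' rest, 67 mm above the table; x points the way the tips must point. The rest is a fixed white plastic bracket: base 160 x 100 x 8 mm and two upright cross plates 10 mm thick, 100 mm wide, at x = -48 and +60 mm, on whose tops (60 mm above the table) the tongs lie flat between end lips 8 mm high, 88 mm apart. Between the plates is free space for fingers.
- rest_tip (a point): Where tongs_tip lies when the tongs lie on their rest.
- vial_center (a point): Centre, half-way up, of the standing amber glass vial, 106 mm tall, about 80 to 170 g: body 46 mm in diameter up to 62 mm, shoulder to 74 mm, neck 22 mm in diameter from 74 to 94 mm, aluminium cap 30 mm in diameter from 94 to 106 mm. z is up along the vial.
- vial_neck (a point): Middle of the vial's neck, on its axis, 84 mm above its underside: the place for the tip pads. z is up along the vial.
- pot_rim (a point): Centre of the mouth of the fixed round grey cold pot: inner diameter 120 mm, outer 134 mm, rim 121 mm above the table, inner floor 12 mm above it. The vial stands within about 7 mm of its middle, its neck 25 mm below the rim: tongs must slope down some 30 to 45 degrees over the rim to reach it.
- plate_top (a point): Centre of the top face of the fixed square thawing plate, bare aluminium 130 x 130 mm, top 18 mm above the table.
- flask_center (a point): Centre of a pale plastic flask with a white cap, 60 mm in diameter, 130 mm tall: a bystander.
- carton_center (a point): Centre of a cardboard carton, 70 x 110 x 50 mm: a bystander.
- beaker_center (a point): Centre of an empty glass beaker, 70 mm wide, 90 mm tall: a bystander.
- tongs_left (a joint): Closing angle (rad) of each arm about the tail hinge, 70 mm behind tongs_grip; both arms move alike. 0 = open, about 0.1 = pads 22 mm apart, most 0.15. A spring holds them open: about 12 N at tongs_grip on each arm begins to close them, 20 N at angle 0.1. Squeezing 1 mm at tongs_grip closes the tip gap by 2.4 mm; a squeeze of 4 mm holds the tongs with the tips still wide.
Things that resemble listed ones, but are neither listed nor needed, are in the scene too. Leave any red look-alike of the part that bears vial_center alone.

How it is judged:
By the outcome, as a careful person would: the job done as asked, in the order asked, and still so for the second after the job is handed in, with the robot touching nothing.
It also fails if it takes over 64 s, if anything falls off the work surface, if the arm or the gripper's body presses on something with over 40 N, if the wrist force passes 120 N, or if a joint passes its speed limit or range.

## Robot

A 6-joint arm with a two-finger parallel gripper is mounted at the origin on the work surface. World frame = base frame: x ahead of the robot, y to its left, z up, the work surface at z = 0. Lengths are in m, angles in rad, forces in N, time in s.
With the tool pointing down it reaches from about 0.3 to 0.85 m from the base axis. Payload 5.4 kg.
Tool frame: the origin (TCP) lies at the very end of the fingers, on their centre line; the grasp point (between the pads) lies 19 mm behind it; z points along the fingers, x is the direction in which the jaws open and shut, and the axes are right-handed (so a half turn about z gives the same grasp; the last joint's range is limited). The gripper opens to 85 mm and grips with 20 to 120 N. Pads are 22 mm wide; open, the fingers measure 114 mm over their backs; the gripper's body (76 mm by 85 mm) begins 54 mm behind the grasp point. The pads swing forward as they close: fully open they stand 13 mm farther back than shut.
Start: joints at [-1.518, 0.158, 1.597, -0, 1.386, -0.21], TCP at [0.149, -0.555, 0.231] pointing down, gripper open.
Joint ranges: [-2.91, 2.91], [-0.94, 2.29], [0.18, 2.7], [-1.29, 4.43], [0.17, 2.64], [-3, 3]. Speed limits (rad/s): [2.57, 2.57, 3.14, 3.14, 3.14, 3.14].

## Interface

Orientations are given as a unit quaternion [x, y, z, w].
In Python, from bench import env gives the robot as it stands.
- The arm moves only by the tool servo_tool, never from a script. Its argument "deltas" is a list of rows, each a list of 7 numbers: the shift along the tool's x, y, z in m, then the turn, a rotation vector about the tool's x, y, z in rad, then the opening in per cent of the stroke, from 0 (shut) to 100 (fully open). In form: [[x, y, z, wx, wy, wz, jaw], ...]. A call has 1 to 20 rows; each row is the pose to reach, as a shift and turn from the pose commanded when the call began, along the tool's axes at that moment; what a row does not reach only later rows make up. A row lasts 1/12 s, in which the tool goes at most 41.7 mm and 7.16 degrees, less where a joint would pass 70% of its speed; a pose out of reach is approached as far as the arm can. A call with a gripper value outside its range is refused whole. The fingers move at their own pace and stop on an object; "newtons" is the grip in N (left out, the last holds). Time passes only in rows, so rows that repeat a pose let the fingers close. It gives the time, the measured TCP pose, the force and the opening at its end, in the units of the state.
- env.sense(): the state, without advancing time (a new reading comes with each control period).
- env.read_camera(name): name is "scene" or "side" or "wrist"; returns a dict with "image" (420x560x3 uint8, blue, green, red), "camera_matrix" (3x3 intrinsics, pixels), "k1" (the pictures are not rectified: a ray, as slopes to the right and down, at radius r is drawn at 1 + k1 r^2 times it, then the intrinsics apply), "xyz" and "attitude" of the camera in the world; the wrist camera has in their place "tool_from_camera" (4x4, takes a point from camera to tool coordinates, whose origin is the TCP and whose axes are the tool frame's). Camera axes: x right, y down, z forward; pixel columns grow to the right and rows downward; lengths in m; the calibration is good to about 2 mm. A picture is of the moment at which its call begins: read the wrist's pose just before it. There is no depth.
- env.job_done(): hands the job in, once; it reports no verdict.
The state is a dict: "time_s": time; "q": joint angles; "joint_vel": joint speeds; "effort": joint torques, N m; "position": TCP position; "tcp_rot": TCP orientation; "contact_force": force on the tool from outside, world axes, zero at the start; "torque": the same for the moment, N m; "finger_gap": finger opening in m.
Only numpy, scipy, OpenCV 4.12 (cv2) and the standard library are available. Lean on these libraries where they do the work, as an engineer would, in place of code of your own. Each camera call takes 0.05 s, during which the arm holds its last target.

## Working session

There is one attempt and no reset: what is moved stays moved. The work goes in short steps, Python scripts to look and compute and a tool call to move; the robot and the scene stay as the last step left them, time stands still between calls to the robot, and variables do not carry over. Pictures are saved under pics/ and viewed, and the job is handed in when it is done.

Besides the shell and the picture viewer there is one more tool, called after "Call:" as name(argument=value, ...) on one line, values as JSON. servo_tool: Moves the arm, as the interface text tells. Its arguments: {"type":"object","properties":{"deltas":{"type":"array","items":{"type":"array","items":{"type":"number"}}},"newtons":{"type":"number"}},"required":["deltas"]}

```bash
ls; mkdir -p pics; python3 - <<'E'
from bench import env
import cv2,json
s=env.sense(); print(s)
for n in ["scene","side","wrist"]:
    d=env.read_camera(n); cv2.imwrite(f"pics/{n}0.png",d["image"])
    print(n,{k:(v.tolist() if hasattr(v,'tolist') else v) for k,v in d.items() if k!="image"})
E
```

```text
pics
{'time_s': 0.0, 'q': array([-1.51810070e+00,  1.59072067e-01,  1.59826268e+00,  1.28445428e-05,
        1.38618429e+00, -2.10115873e-01]), 'joint_vel': array([-0.00114971, -0.00068806, -0.0024558 ,  0.00019116, -0.00174419,
        0.0018597 ]), 'effort': array([-3.56574333e-05, -3.96004307e+01, -3.31428123e+01, -2.40549489e-04,
        8.39462358e-03,  8.31469379e-06]), 'position': array([ 0.14932481, -0.55464192,  0.23028872]), 'tcp_rot': array([ 7.93660215e-01, -6.08360530e-01, -6.20616176e-04, -7.36619790e-04]), 'contact_force': array([ 0.17824813,  0.00126725, -1.16185052]), 'torque': array([ 0.05375056, -0.0365627 ,  0.0048609 ]), 'finger_gap': 0.0855281433791869}
scene {'camera_matrix': [[386.73744183134914, 0.0, 279.29633228980595], [0.0, 386.73744183134914, 207.9135824719478], [0.0, 0.0, 1.0]], 'k1': -0.05984333928737179, 'xyz': [1.0633183468731966, -0.5283217215442939, 0.8023406698086003], 'attitude': [0.868459624953226, 0.3041639648632892, -0.12553823492501223, -0.3708130443723066]}
side {'camera_matrix': [[465.5981607683451, 0.0, 274.9085296612088], [0.0, 465.5981607683451, 216.53012918457875], [0.0, 0.0, 1.0]], 'k1': -0.039498416206614706, 'xyz': [0.5079577222963283, -1.0995963938040731, 0.7375297812640519], 'attitude': [0.8623941927247225, -0.03597324364982247, 0.020301708290025654, -0.504549326366106]}
wrist {'camera_matrix': [[321.3715554544081, 0.0, 278.0896256461882], [0.0, 321.3715554544081, 212.91144851467888], [0.0, 0.0, 1.0]], 'k1': -0.06382771195547912, 'tool_from_camera': [[0.999999966583764, -0.00025621443158899663, -3.4447533750688806e-05, 0.00033417848311356746], [0.0002541998099592656, 0.950263492695873, 0.31144699361511635, -0.0802021043682367], [-4.706298070248611e-05, -0.31144699196428716, 0.9502635260713052, -0.14330271477110368], [0.0, 0.0, 0.0, 1.0]]}
```

View pics/scene0.png

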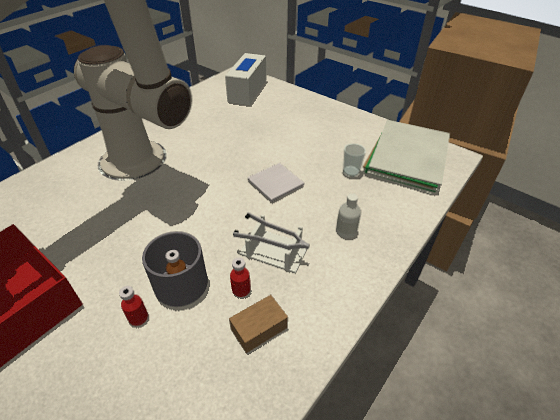

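View pics/side0.png

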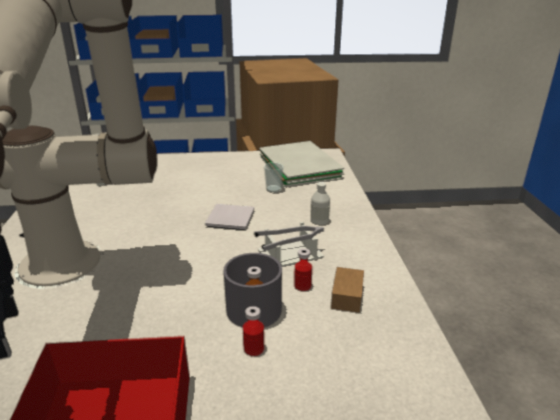

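View pics/wrist0.png

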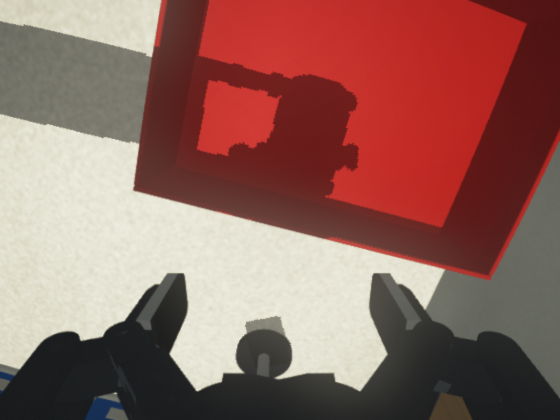

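```bash
cat > h.py <<'E'
import numpy as np, cv2
from scipy.spatial.transform import Rotation as R
from bench import env
def shot(n,fn=None):
    s=env.sense(); d=env.read_camera(n)
    if n=="wrist":
        T=np.eye(4);T[:3,:3]=R.from_quat(s["tcp_rot"]).as_matrix();T[:3,3]=s["position"]
        d["T"]=T@np.array(d["tool_from_camera"])
    else:
        T=np.eye(4);T[:3,:3]=R.from_quat(d["attitude"]).as_matrix();T[:3,3]=d["xyz"];d["T"]=T
    if fn: cv2.imwrite("pics/"+fn,d["image"])
    return d
def dist(d): return np.array([d["k1"],0,0,0,0],float)
def ray(d,px):
    p=cv2.undistortPoints(np.array(px,float).reshape(-1,1,2),np.array(d["camera_matrix"]),dist(d)).reshape(-1,2)
    v=np.c_[p,np.ones(len(p))]@d["T"][:3,:3].T
    return d["T"][:3,3],v
def onz(d,px,z):
    o,v=ray(d,px); return o+v*((z-o[2])/v[:,2])[:,None]
def proj(d,P):
    Ti=np.linalg.inv(d["T"]); return cv2.projectPoints(np.array(P,float).reshape(-1,1,3),cv2.Rodrigues(Ti[:3,:3])[0],Ti[:3,3],np.array(d["camera_matrix"]),dist(d))[0].reshape(-1,2)
def tri(*vs):  # (d,px) pairs
    A=np.zeros((3,3));b=np.zeros(3)
    for d,px in vs:
        o,v=ray(d,[px]);v=v[0]/np.linalg.norm(v);M=np.eye(3)-np.outer(v,v);A+=M;b+=M@o
    p=np.linalg.solve(A,b)
    return p
def crop(d,x0,y0,x1,y1,k,fn):
    c=cv2.resize(d["image"][y0:y1,x0:x1],None,fx=k,fy=k,interpolation=cv2.INTER_CUBIC); cv2.imwrite("pics/"+fn,c)
E
python3 - <<'E'
from h import *
d=shot("scene"); crop(d,110,180,320,340,3.8,"sc1.png"); e=shot("side"); crop(e,190,160,370,360,3,"si1.png")
E
```

```text
(no output)
```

View pics/sc1.png

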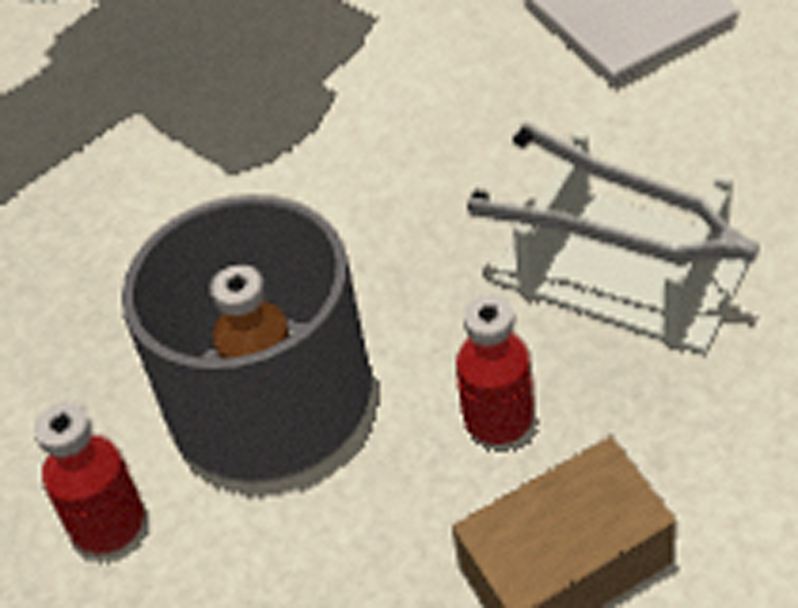

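View pics/si1.png

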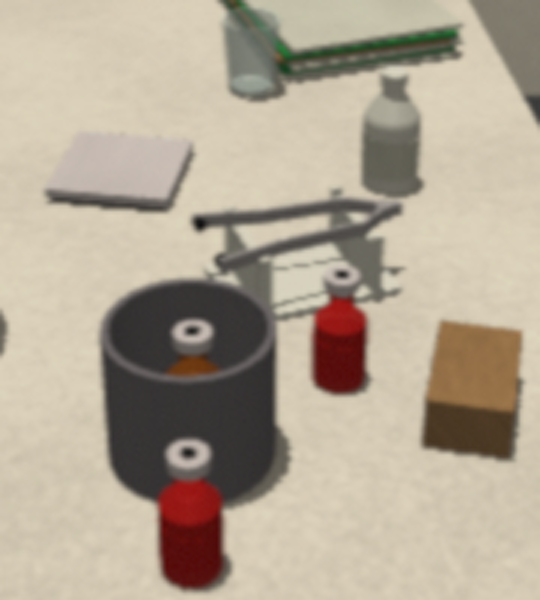

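```bash
python3 - <<'E'
from h import *
np.set_printoptions(precision=4,suppress=True)
d=shot("scene"); e=shot("side")
S=lambda x,y:(110+x/3.8-.4,180+y/3.8-.4)
E=lambda x,y:(190+x/3-.4,160+y/3-.4)
print("vial cap",tri((d,S(236,284)),(e,E(192,333))))
for a,b in [((521,135),(200,222)),((479,204),(221,262)),((755,247),(400,208))]:
    print("tongs",tri((d,S(*a)),(e,E(*b))),onz(d,[S(*a)],.07),onz(e,[E(*b)],.07))
# rim: outer edge points
def circ(P):
    A=np.c_[2*P[:,:2],np.ones(len(P))]; s=np.linalg.lstsq(A,(P[:,:2]**2).sum(1),rcond=None)[0]; return s[:2],np.sqrt(s[2]+s[:2]@s[:2])
def circ0(P,r):
    from scipy.optimize import least_squares
    return least_squares(lambda c:np.hypot(*(P[:,:2]-c).T)-r,P[:,:2].mean(0)).x
pd=[S(*p) for p in [(124,292),(150,235),(200,203),(255,195),(310,213),(343,250),(335,325),(290,358),(230,368),(165,348),(133,318)]]
P=onz(d,pd,.121); print("rim scene",circ(P))
pe=[E(*p) for p in [(101,325),(120,300),(160,284),(200,280),(245,290),(273,317),(265,355),(230,376),(180,380),(130,363)]]
P=onz(e,pe,.121); print("rim side",circ(P))
for n,im in (("scene",d),("side",e)):
    hsv=cv2.cvtColor(im["image"],cv2.COLOR_BGR2HSV)
# plate corners
print("plate scene",onz(d,[(248,182),(277,164.5),(304,183),(272,200.5)],.018))
print("plate side",onz(e,[E(47,190),(80+0,0),][:1]+[E(78,133),E(193,140),E(167,201)],.018))
E
```

```text
vial cap [ 0.5293 -0.2409  0.1162]
tongs [ 0.5457 -0.0068  0.0707] [[ 0.5442 -0.0054  0.07  ]] [[ 0.5462 -0.0072  0.07  ]]
tongs [ 0.562  -0.0683  0.0647] [[ 0.5661 -0.0721  0.07  ]] [[ 0.5613 -0.0757  0.07  ]]
tongs [0.7334 0.0138 0.0656] [[0.7329 0.0133 0.07  ]] [[0.733 0.002 0.07 ]]
rim scene (array([ 0.5298, -0.2377]), np.float64(0.0670877980718579))
rim side (array([ 0.5285, -0.2416]), np.float64(0.06473045945038475))
plate scene [[0.412  0.144  0.018 ]
 [0.4267 0.2715 0.018 ]
 [0.5519 0.2508 0.018 ]
 [0.5248 0.1251 0.018 ]]
plate side [[0.3955 0.1541 0.018 ]
 [0.4237 0.2777 0.018 ]
 [0.5497 0.2504 0.018 ]
 [0.5178 0.1215 0.018 ]]
```

Call:
servo_tool(deltas=[[-0.206,-0.449,-0.05,0,0,-2.46,100],[-0.206,-0.449,-0.05,0,0,-2.46,100],[-0.206,-0.449,-0.05,0,0,-2.46,100],[-0.206,-0.449,-0.05,0,0,-2.46,100],[-0.206,-0.449,-0.05,0,0,-2.46,100],[-0.206,-0.449,-0.05,0,0,-2.46,100],[-0.206,-0.449,-0.05,0,0,-2.46,100],[-0.206,-0.449,-0.05,0,0,-2.46,100],[-0.206,-0.449,-0.05,0,0,-2.46,100],[-0.206,-0.449,-0.05,0,0,-2.46,100],[-0.206,-0.449,-0.05,0,0,-2.46,100],[-0.206,-0.449,-0.05,0,0,-2.46,100],[-0.206,-0.449,-0.05,0,0,-2.46,100],[-0.206,-0.449,-0.05,0,0,-2.46,100],[-0.206,-0.449,-0.05,0,0,-2.46,100],[-0.206,-0.449,-0.05,0,0,-2.46,100],[-0.206,-0.449,-0.05,0,0,-2.46,100],[-0.206,-0.449,-0.05,0,0,-2.46,100],[-0.206,-0.449,-0.05,0,0,-2.46,100],[-0.206,-0.449,-0.05,0,0,-2.46,100]])

```text
time_s: 2.02
position: [0.5294, -0.2397, 0.2812]
tcp_rot: [0.837, 0.547, -0.0, -0.0]
contact_force: [-0.6, -0.4, 0.4]
finger_gap: 0.0853
```

```bash
python3 - <<'E'
from h import *
np.set_printoptions(precision=4,suppress=True)
w=shot("wrist","w1.png"); s=env.sense(); print(s["q"],s["position"],R.from_quat(s["tcp_rot"]).as_matrix())
d=shot("scene"); e=shot("side"); 
# bystanders' base-ish points
print("red",onz(d,[(240,263),(127,291),(348,200),(354,150)],.1))
E
```

```text
[-0.6329  0.145   1.5135 -0.      1.4831 -1.7931] [ 0.5294 -0.2396  0.2812] [[ 0.3992  0.9169 -0.0001]
 [ 0.9169 -0.3992  0.0001]
 [ 0.     -0.0001 -1.    ]]
red [[ 0.6569 -0.1517  0.1   ]
 [ 0.5189 -0.3616  0.1   ]
 [ 0.7387  0.1865  0.1   ]
 [ 0.6336  0.3973  0.1   ]]
```

View pics/w1.png

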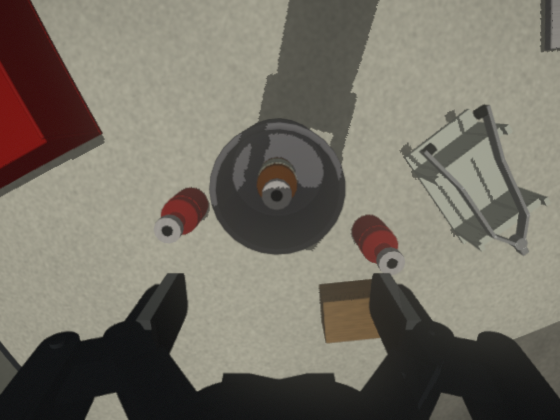

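```bash
python3 - <<'E'
from h import *
np.set_printoptions(precision=4,suppress=True)
w=shot("wrist")
crop(w,200,110,360,270,4,"w1c.png")
print("cap",onz(w,[(276.5,195.5)],.118))
g=w["image"]
P=onz(w,[(209.5,186),(345.5,186),(277,119),(277,253)],.121); print(P, P.mean(0))
print("tongs",onz(w,[(484,112),(431,149),(525,246)],.067))
hsv=cv2.cvtColor(g,cv2.COLOR_BGR2HSV)
E
```

```text
cap [[ 0.5313 -0.2424  0.118 ]]
[[ 0.4953 -0.2974  0.121 ]
 [ 0.5492 -0.177   0.121 ]
 [ 0.4649 -0.212   0.121 ]
 [ 0.587  -0.2669  0.121 ]] [ 0.5241 -0.2383  0.121 ]
tongs [[ 0.5498 -0.0016  0.067 ]
 [ 0.565  -0.0685  0.067 ]
 [ 0.7319  0.0122  0.067 ]]
```

View pics/w1c.png

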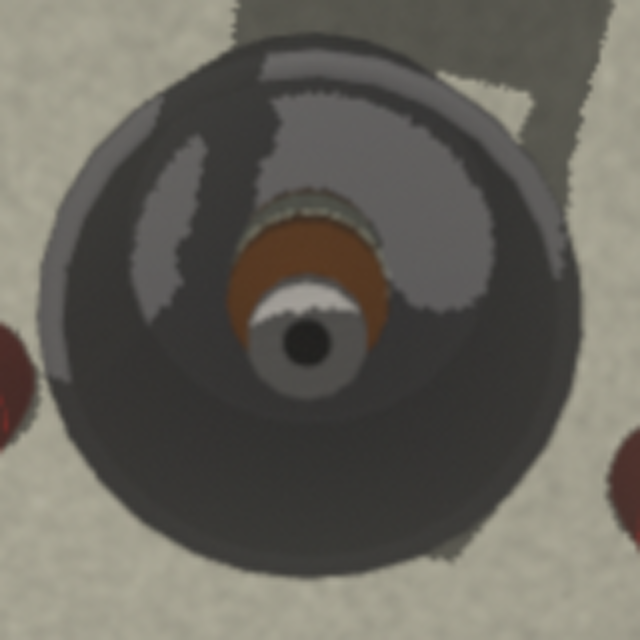

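Candidates in the wrist view are the amber vial in the pot (276,195) and two red look-alikes at (183,213) and (383,245). The amber one fits the description, and the crop shows it standing in the pot with its cap at about (277,195). The tongs lie at about (485,190). I'll move over them next.

Call:
servo_tool(deltas=[[0.257,0.0175,0.08,0,0,-0.674,100],[0.257,0.0175,0.08,0,0,-0.674,100],[0.257,0.0175,0.08,0,0,-0.674,100],[0.257,0.0175,0.08,0,0,-0.674,100],[0.257,0.0175,0.08,0,0,-0.674,100],[0.257,0.0175,0.08,0,0,-0.674,100],[0.257,0.0175,0.08,0,0,-0.674,100],[0.257,0.0175,0.08,0,0,-0.674,100],[0.257,0.0175,0.08,0,0,-0.674,100],[0.257,0.0175,0.08,0,0,-0.674,100],[0.257,0.0175,0.08,0,0,-0.674,100]])

```text
time_s: 3.13
position: [0.65, -0.0134, 0.2021]
tcp_rot: [0.612, 0.791, 0.0, 0.001]
contact_force: [-0.2, -0.6, -0.1]
finger_gap: 0.0853
```

```bash
python3 - <<'E'
from h import *
np.set_printoptions(precision=4,suppress=True)
w=shot("wrist","w2.png"); s=env.sense(); print(s["q"],s["position"],R.from_quat(s["tcp_rot"]).as_matrix()[:,:2])
crop(w,160,50,400,300,2.4,"w2c.png")
E
```

```text
[-0.2061  0.3697  1.4015 -0.0003  1.3692 -2.0297] [ 0.6499 -0.0135  0.2022] [[-0.2501  0.9682]
 [ 0.9682  0.2501]
 [-0.0008  0.001 ]]
```

View pics/w2.png

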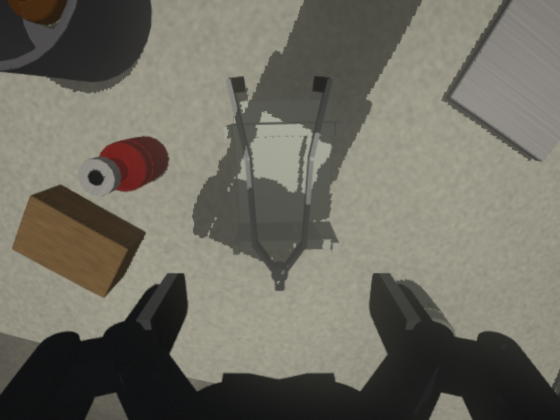

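View pics/w2c.png

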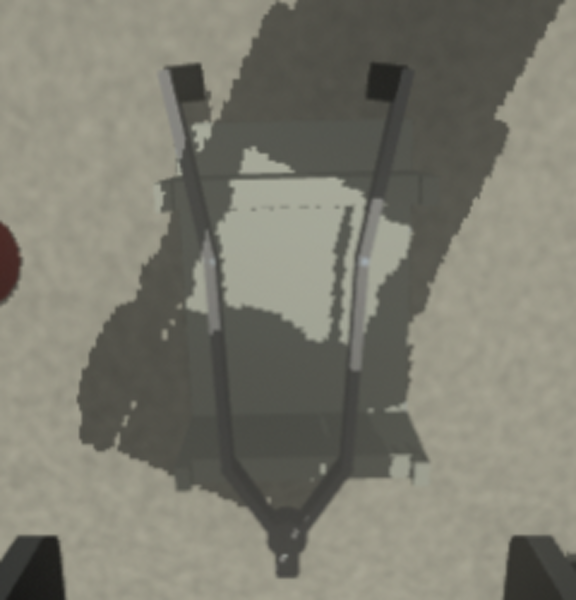

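```bash
python3 - <<'E'
from h import *
np.set_printoptions(precision=4,suppress=True)
w=shot("wrist"); s=env.sense()
C=lambda x,y:(160+x/2.4-.3,50+y/2.4-.3)
pl,pr,t,t2=onz(w,[C(187,83),C(386,83),C(287,576),C(287,537)],.072)
m=(pl+pr)/2; print(pl,pr,m,t,np.linalg.norm(m-t),np.linalg.norm(pl-pr))
u=(m-t)[:2];u/=np.linalg.norm(u);print("az",np.degrees(np.arctan2(u[1],u[0])))
print("grip from tip",m[:2]-.1*u,"from tail",t[:2]+.088*u)
v=np.cross([0,0,1],np.r_[u,0]);n=(pr-pl);print("perp check",np.degrees(np.arctan2(n[1],n[0])))
RT=R.from_quat(s["tcp_rot"]).as_matrix()
g=np.r_[((m[:2]-.1*u)+(t[:2]+.088*u))/2,.067]
print("grip in tool",RT.T@(g-s["position"]))
print("u in tool",RT.T@np.r_[u,0])
# rest edges top of front plate / bar mid
E
```

```text
[ 0.5631 -0.0698  0.072 ] [ 0.5465 -0.0056  0.072 ] [ 0.5548 -0.0377  0.072 ] [0.7359 0.0094 0.072 ] 0.1871473987708099 0.0662884978883399
az -165.41281262411252
grip from tip [ 0.6516 -0.0125] from tail [ 0.6508 -0.0127]
perp check 104.47690407024406
grip in tool [0.0005 0.0012 0.1351]
u in tool [-0.0016 -1.     -0.001 ]
```

Call:
servo_tool(deltas=[[0.0005,0.001,0.04,0,0,0,100],[0.0005,0.001,0.075,0,0,0,100],[0.0005,0.001,0.105,0,0,0,100],[0.0005,0.001,0.13,0,0,0,100],[0.0005,0.001,0.15,0,0,0,100],[0.0005,0.001,0.158,0,0,0,100],[0.0005,0.001,0.158,0,0,0,100],[0.0005,0.001,0.158,0,0,0,100]], newtons=60)

```text
time_s: 3.9
position: [0.6513, -0.0119, 0.0443]
tcp_rot: [0.612, 0.791, 0.0, 0.0]
contact_force: [0.1, -0.4, 0.6]
finger_gap: 0.0855
```

```bash
python3 - <<'E'
from h import *
np.set_printoptions(precision=4,suppress=True)
d=shot("scene"); e=shot("side"); a=cv2.resize(d["image"][170:290,210:330],None,fx=3.3,fy=3.3);b=cv2.resize(e["image"][180:300,220:340],None,fx=3.3,fy=3.3);cv2.imwrite("pics/c3.png",np.hstack([a,b]))
w=shot("wrist","w3.png"); print(env.sense()["position"])
E
```

```text
[ 0.6524 -0.0117  0.0457]
```

View pics/c3.png

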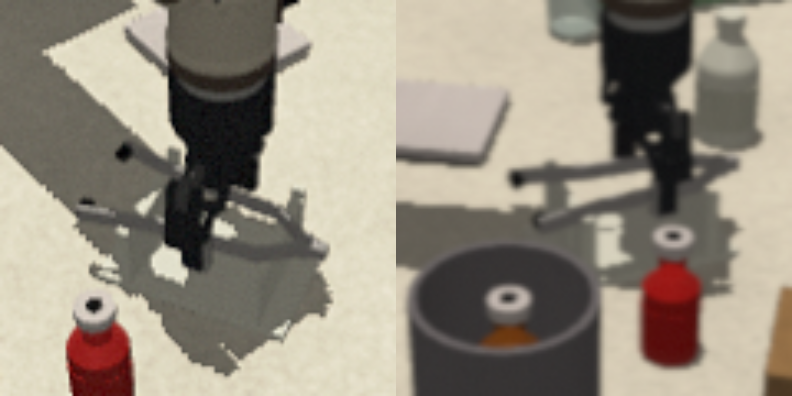

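View pics/w3.png

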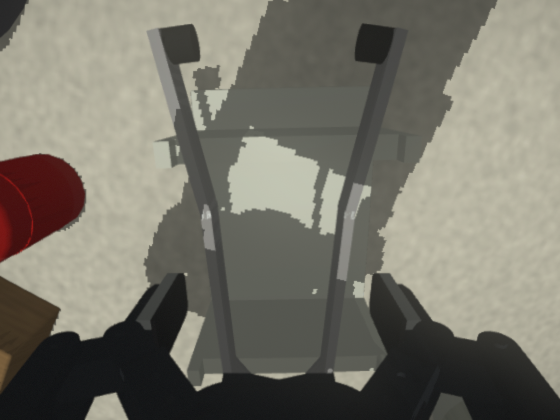

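The fingers straddle both arms, with the pads at (180,43) and (375,43). Now I'll squeeze lightly.

Call:
servo_tool(deltas=[[0,0,0,0,0,0,58],[0,0,0,0,0,0,58],[0,0,0,0,0,0,58],[0,0,0,0,0,0,58],[0,0,0,0,0,0,58],[0,0,0,0,0,0,58],[0,0,0,0,0,0,58],[0,0,0,0,0,0,58]], newtons=60)

```text
time_s: 4.72
position: [0.6519, -0.0115, 0.0452]
tcp_rot: [0.611, 0.791, 0.001, 0.001]
contact_force: [-1.4, -0.0, 6.5]
finger_gap: 0.05
```

```bash
python3 - <<'E'
from h import *
np.set_printoptions(precision=4,suppress=True)
w=shot("wrist","w4.png"); print(env.sense()["position"],env.sense()["finger_gap"])
d=shot("scene"); e=shot("side"); a=cv2.resize(d["image"][170:290,210:330],None,fx=3.3,fy=3.3);b=cv2.resize(e["image"][180:300,220:340],None,fx=3.3,fy=3.3);cv2.imwrite("pics/c4.png",np.hstack([a,b]))
E
```

```text
[ 0.6519 -0.0115  0.0452] 0.04975471383997702
```

View pics/w4.png

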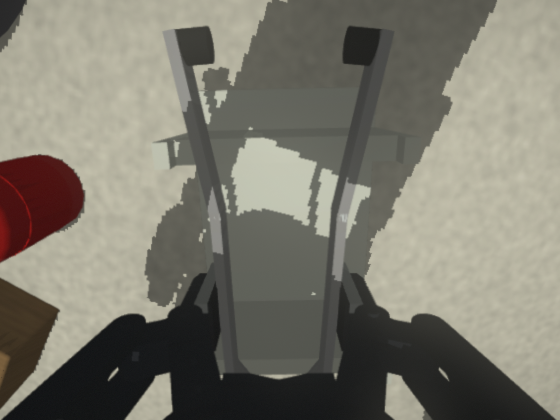

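View pics/c4.png

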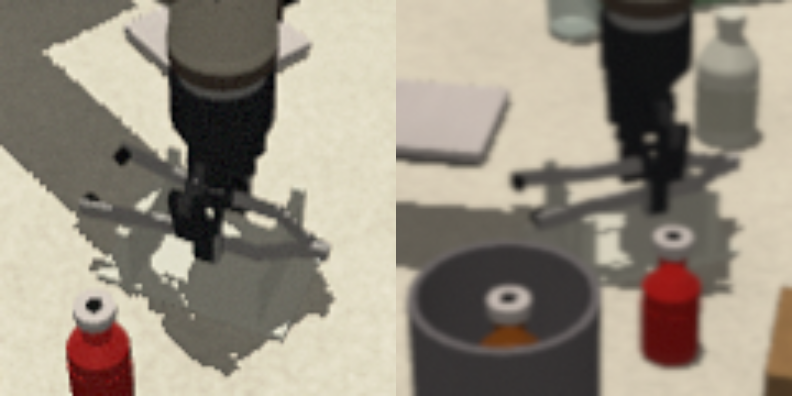

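```bash
python3 - <<'E'
from h import *
np.set_printoptions(precision=4,suppress=True)
w=shot("wrist"); s=env.sense(); RT=R.from_quat(s["tcp_rot"]).as_matrix()
P=onz(w,[(213,45.5),(344,45.5),(279,45.5)],.067)
print(P,(P-s["position"])@RT, np.linalg.norm(P[1]-P[0]), s["contact_force"],s["torque"])
E
```

```text
[[ 0.5601 -0.059   0.067 ]
 [ 0.5487 -0.0153  0.067 ]
 [ 0.5545 -0.0369  0.067 ]] [[-0.0228 -0.1008 -0.022 ]
 [ 0.0224 -0.1008 -0.0221]
 [-0.     -0.1007 -0.022 ]] 0.045229784371902934 [-1.138   0.6468  6.1264] [-0.0265  0.2443 -0.0336]
```

Call:
servo_tool(deltas=[[0,0,-0.01,0,0,0,58],[0,0,-0.03,0,0,0,58],[0,0,-0.055,0,0,0,58],[0,0,-0.085,0,0,0,58],[0,0,-0.12,0,0,0,58],[0,0,-0.155,0,0,0,58],[0,0,-0.19,0,0,0,58],[0,0,-0.21,0,0,0,58],[0,0,-0.22,0,0,0,58],[0,0,-0.22,0,0,0,58]])

```text
time_s: 5.75
position: [0.6519, -0.0114, 0.2666]
tcp_rot: [0.611, 0.791, 0.001, 0.002]
contact_force: [0.1, -0.1, -1.5]
finger_gap: 0.0495
```

```bash
python3 - <<'E'
from h import *
np.set_printoptions(precision=4,suppress=True)
w=shot("wrist","w5.png"); s=env.sense(); print(s["position"],s["finger_gap"],s["q"],s["contact_force"])
d=shot("scene","s5.png"); e=shot("side","e5.png"); a=cv2.resize(d["image"][130:250,210:330],None,fx=3.3,fy=3.3);b=cv2.resize(e["image"][100:220,220:340],None,fx=3.3,fy=3.3);cv2.imwrite("pics/c5.png",np.hstack([a,b]))
E
```

```text
[ 0.6509 -0.0113  0.2637] 0.049599122595139114 [-0.2026  0.3346  1.3243  0.      1.4817 -2.0286] [ 0.2342 -0.5172 -1.2604]
```

View pics/w5.png

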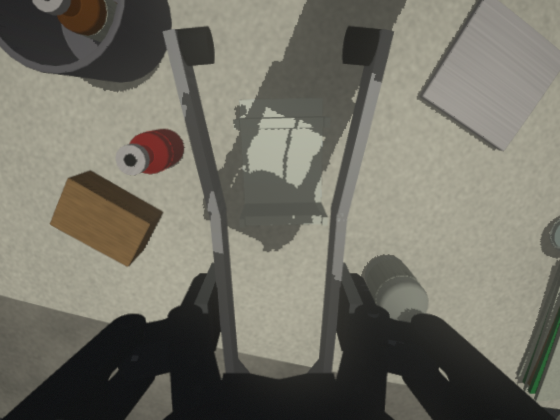

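View pics/c5.png

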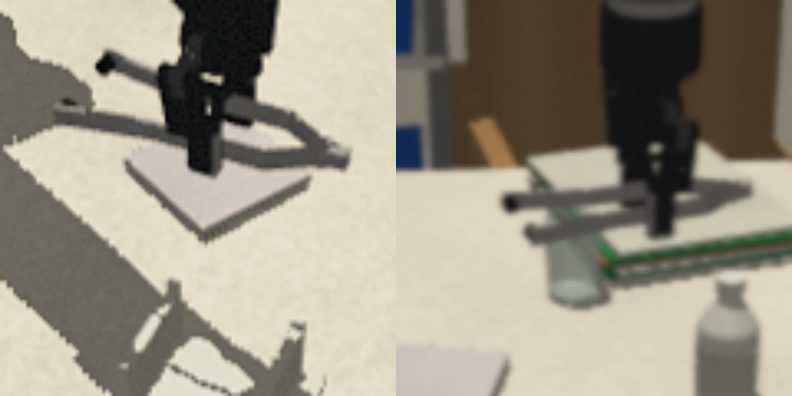

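```bash
cat >> h.py <<'E'
TIP=np.array([0,-.1007,-.022])
def tpose(tip,az,th,off=TIP):
    a=np.radians(az);t=np.radians(th);h=np.array([np.cos(a),np.sin(a),0]);k=np.array([0,0,1.])
    y=-(np.cos(t)*h-np.sin(t)*k); z=-(np.sin(t)*h+np.cos(t)*k); x=np.cross(y,z)
    M=np.c_[x,y,z]; return np.array(tip)-M@off,M
def rel(p,M):
    s=env.sense();Rc=R.from_quat(s["tcp_rot"]).as_matrix()
    return np.round(Rc.T@(p-s["position"]),4),np.round(R.from_matrix(Rc.T@M).as_rotvec(),4)
E
python3 - <<'E'
from h import *
p,M=tpose([.5305,-.2418,.19],156,40); print(p,*rel(p,M))
E
```

```text
[ 0.61389026 -0.27892774  0.23787573] [-0.2502 -0.1021  0.0226] [-0.6755 -0.2357  0.646 ]
```

Call:
servo_tool(deltas=[[-0.025,-0.01,0.002,-0.07,-0.024,0.065,58],[-0.055,-0.022,0.005,-0.15,-0.052,0.143,58],[-0.085,-0.035,0.008,-0.23,-0.08,0.22,58],[-0.12,-0.049,0.011,-0.32,-0.113,0.31,58],[-0.15,-0.061,0.014,-0.405,-0.141,0.388,58],[-0.18,-0.074,0.016,-0.486,-0.17,0.465,58],[-0.21,-0.086,0.019,-0.567,-0.198,0.542,58],[-0.235,-0.096,0.021,-0.634,-0.221,0.607,58],[-0.25,-0.102,0.0226,-0.6755,-0.2357,0.646,58],[-0.25,-0.102,0.0226,-0.6755,-0.2357,0.646,58],[-0.25,-0.102,0.0226,-0.6755,-0.2357,0.646,58],[-0.25,-0.102,0.0226,-0.6755,-0.2357,0.646,58]])

```text
time_s: 6.9
position: [0.615, -0.278, 0.2394]
tcp_rot: [0.788, 0.512, 0.187, 0.287]
contact_force: [-0.1, -0.1, -1.6]
finger_gap: 0.0497
```

```bash
python3 - <<'E'
from h import *
np.set_printoptions(precision=4,suppress=True)
w=shot("wrist","w6.png"); s=env.sense(); print(s["position"],s["finger_gap"],s["q"],s["contact_force"])
print(s["position"]+R.from_quat(s["tcp_rot"]).apply(TIP))
d=shot("scene","s6.png"); e=shot("side","e6.png"); a=cv2.resize(d["image"][170:330,110:290],None,fx=2.2,fy=2.2);b=cv2.resize(e["image"][170:330,190:370],None,fx=2.2,fy=2.2);cv2.imwrite("pics/c6.png",np.hstack([a,b]))
E
```

```text
[ 0.6155 -0.278   0.2402] 0.049924479196011624 [-0.681  -0.0364  1.9299  0.3101  0.5871 -2.0344] [-0.5537  0.7423 -0.803 ]
[ 0.5321 -0.241   0.1921]
```

View pics/w6.png

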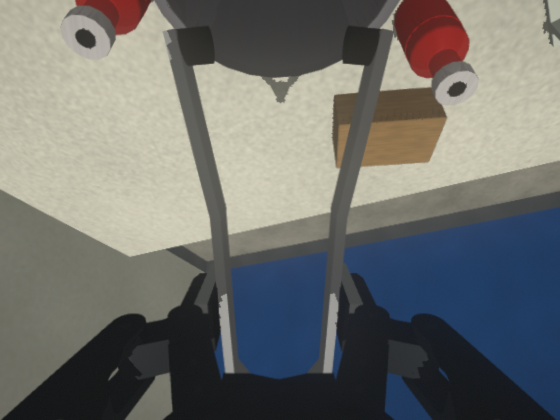

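View pics/c6.png

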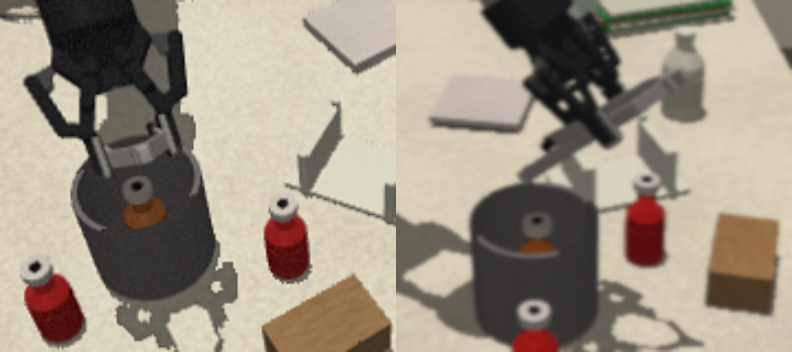

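```bash
cat >> h.py <<'E'
def overlay(fn,dz=0,boxes=((110,170,290,330),(190,170,370,330)),k=2.2,vial=None,gap=.045):
    s=env.sense();M=R.from_quat(s["tcp_rot"]).as_matrix();p=s["position"]
    pts=[p+M@(TIP+[q*gap/2,0,0]) for q in (-1,1)]; pts.append(p+M@(TIP+[0,.188,0])); o=[]
    if vial is not None: pts.append(np.r_[vial,.118]) 
    for n,b in zip(("scene","side"),boxes):
        d=shot(n); c=cv2.resize(d["image"][b[1]:b[3],b[0]:b[2]],None,fx=k,fy=k,interpolation=cv2.INTER_CUBIC)
        for u in proj(d,pts): cv2.drawMarker(c,(int((u[0]-b[0]+.5)*k),int((u[1]-b[1]+.5)*k)),(0,255,0),cv2.MARKER_CROSS,8,1)
        o.append(c)
    cv2.imwrite("pics/"+fn,np.hstack(o))
E
python3 - <<'E'
from h import *
overlay("o6.png",boxes=((130,170,230,300),(210,180,320,310)),k=3.6,vial=[.5305,-.2418]) if 0 else overlay("o6.png",boxes=((130,200,230,300),(210,200,310,300)),k=3.9,vial=[.5305,-.2418])
E
```

```text
(no output)
```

View pics/o6.png

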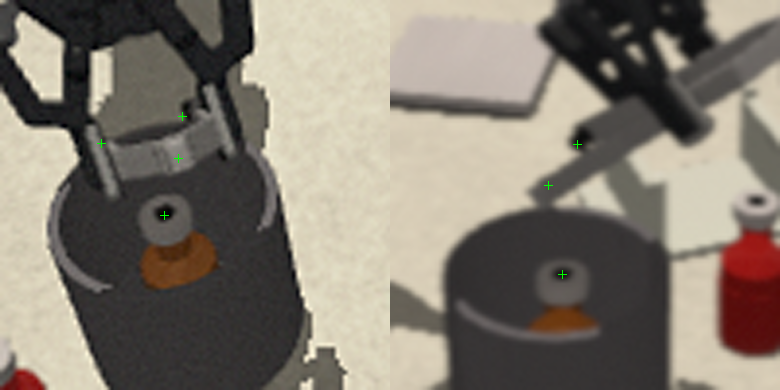

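```bash
python3 - <<'E'
from h import *
for z in (.135,.097):
    p,M=tpose([.5305,-.2418,z],156,40); print(p,*rel(p,M))
E
```

```text
[ 0.61389026 -0.27892774  0.18287573] [-0.0014 -0.0387  0.0435] [ 0.0046 -0.0016  0.0007]
[ 0.61389026 -0.27892774  0.14487573] [-0.0015 -0.0633  0.0725] [ 0.0046 -0.0016  0.0007]
```

Call:
servo_tool(deltas=[[-0.0005,-0.013,0.0145,0,0,0,58],[-0.001,-0.025,0.029,0,0,0,58],[-0.0014,-0.0345,0.039,0,0,0,58],[-0.0014,-0.0385,0.0435,0,0,0,58],[-0.0014,-0.0385,0.0435,0,0,0,58],[-0.0014,-0.0385,0.0435,0,0,0,58]])

```text
time_s: 7.65
position: [0.6139, -0.2796, 0.1832]
tcp_rot: [0.787, 0.511, 0.188, 0.289]
contact_force: [0.4, 0.6, -0.3]
finger_gap: 0.0498
```

```bash
python3 - <<'E'
from h import *
np.set_printoptions(precision=4,suppress=True)
s=env.sense(); print(s["position"]+R.from_quat(s["tcp_rot"]).apply(TIP),s["contact_force"])
overlay("o7.png",boxes=((130,200,230,300),(210,200,310,300)),k=3.9,vial=[.5305,-.2418])
E
```

```text
[ 0.5307 -0.2426  0.1349] [ 0.4204  0.5677 -0.2956]
```

View pics/o7.png

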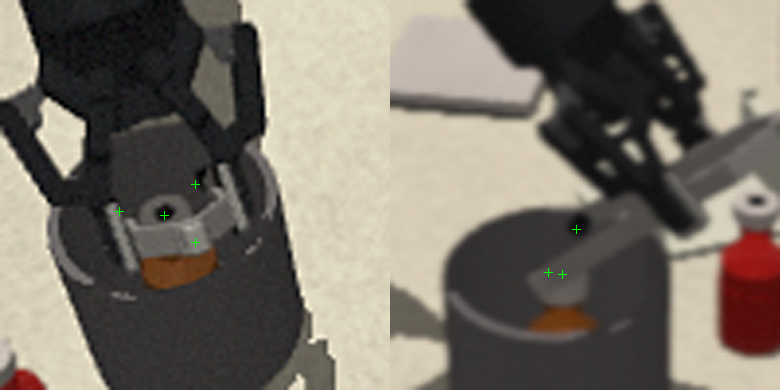

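Call:
servo_tool(deltas=[[0.0005,-0.008,0.0095,0,0,0,58],[0.0005,-0.016,0.019,0,0,0,58],[0.0005,-0.022,0.026,0,0,0,58],[0.0005,-0.0245,0.029,0,0,0,58],[0.0005,-0.0245,0.029,0,0,0,58],[0.0005,-0.0245,0.029,0,0,0,58]])

```text
time_s: 8.25
position: [0.614, -0.2794, 0.1452]
tcp_rot: [0.787, 0.511, 0.188, 0.289]
contact_force: [0.4, -0.3, -1.1]
finger_gap: 0.0498
```

```bash
python3 - <<'E'
from h import *
np.set_printoptions(precision=4,suppress=True)
s=env.sense(); print(s["position"]+R.from_quat(s["tcp_rot"]).apply(TIP),s["contact_force"])
overlay("o8.png",boxes=((130,200,230,300),(210,200,310,300)),k=3.9,vial=[.5305,-.2418]); shot("wrist","w8.png")
E
```

```text
[ 0.5308 -0.2423  0.0969] [ 0.388  -0.2681 -1.0654]
```

View pics/o8.png

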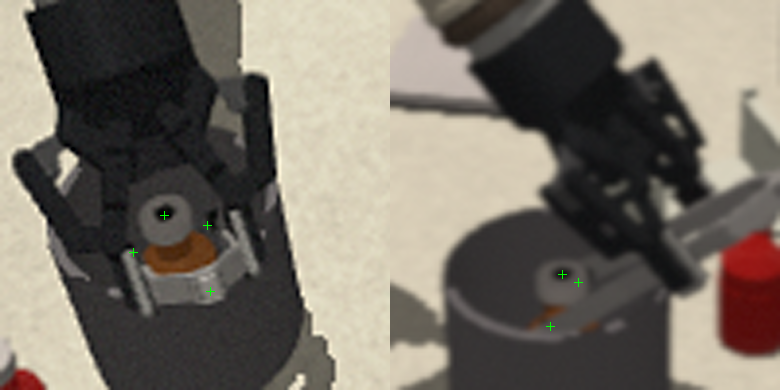

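View pics/w8.png

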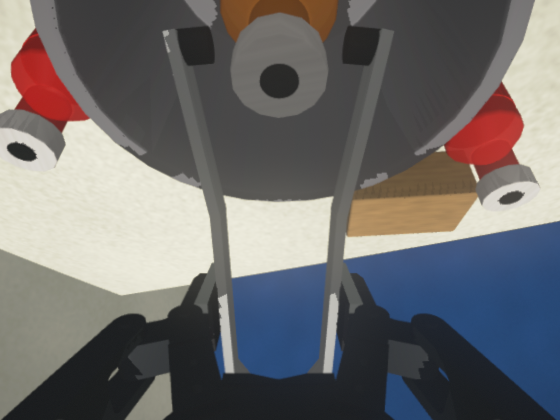

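```bash
python3 - <<'E'
from h import *
np.set_printoptions(precision=4,suppress=True)
w=shot("wrist"); c=onz(w,[(279,81)],.118); print(c, proj(w,[np.r_[c[0][:2],.096],np.r_[c[0][:2],.106],np.r_[c[0][:2],.086]]))
s=env.sense(); print(proj(w,[s["position"]+R.from_quat(s["tcp_rot"]).apply(TIP)]))
E
```

```text
[[ 0.5313 -0.2425  0.118 ]] [[278.8636  41.5978]
 [278.9218  58.3071]
 [278.8109  26.5897]]
[[278.5675  43.029 ]]
```

Call:
servo_tool(deltas=[[0,0,0,0,0,0,52],[0,0,0,0,0,0,49],[0,0,0,0,0,0,47],[0,0,0,0,0,0,45],[0,0,0,0,0,0,42],[0,0,0,0,0,0,38],[0,0,0,0,0,0,38],[0,0,0,0,0,0,38],[0,0,0,0,0,0,38]], newtons=70)

```text
time_s: 9.2
position: [0.6138, -0.2792, 0.1448]
tcp_rot: [0.788, 0.511, 0.188, 0.288]
contact_force: [0.6, 0.5, -1.0]
finger_gap: 0.0383
```

```bash
python3 - <<'E'
from h import *
np.set_printoptions(precision=4,suppress=True)
s=env.sense(); print(s["position"],s["finger_gap"],s["contact_force"],s["torque"])
shot("wrist","w9.png")
E
```

```text
[ 0.6138 -0.2792  0.1448] 0.03830225118621548 [ 0.6115  0.5032 -1.0454] [0.1554 0.2999 0.0092]
```

View pics/w9.png

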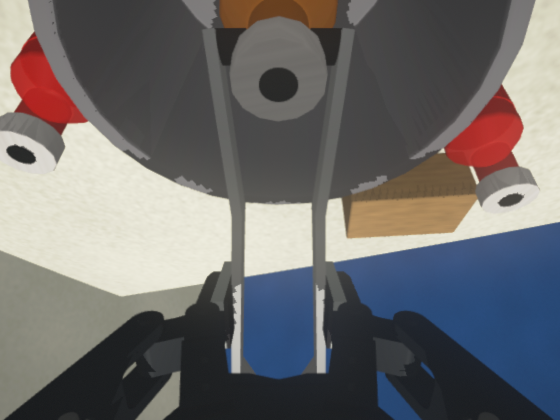

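Call:
servo_tool(deltas=[[0,0.002,-0.0025,0,0,0,38],[0,0.005,-0.006,0,0,0,38],[0,0.009,-0.0107,0,0,0,38],[0,0.013,-0.0155,0,0,0,38],[0,0.016,-0.019,0,0,0,38],[0,0.016,-0.019,0,0,0,38]])

```text
time_s: 9.75
position: [0.6144, -0.2798, 0.1718]
tcp_rot: [0.787, 0.511, 0.188, 0.29]
contact_force: [0.6, -0.8, -2.4]
finger_gap: 0.0383
```

```bash
python3 - <<'E'
from h import *
np.set_printoptions(precision=4,suppress=True)
s=env.sense(); print(s["position"],s["finger_gap"],s["contact_force"],s["torque"])
w=shot("wrist");d=shot("scene");e=shot("side")
cv2.imwrite("pics/c10.png",np.hstack([cv2.resize(d["image"][180:320,110:250],(390,390)),cv2.resize(e["image"][190:330,200:340],(390,390))])); cv2.imwrite("pics/w10.png",w["image"])
E
```

```text
[ 0.6144 -0.2798  0.1718] 0.03829803482197229 [ 0.6235 -0.8309 -2.4102] [ 0.1911  0.3656 -0.0452]
```

View pics/c10.png

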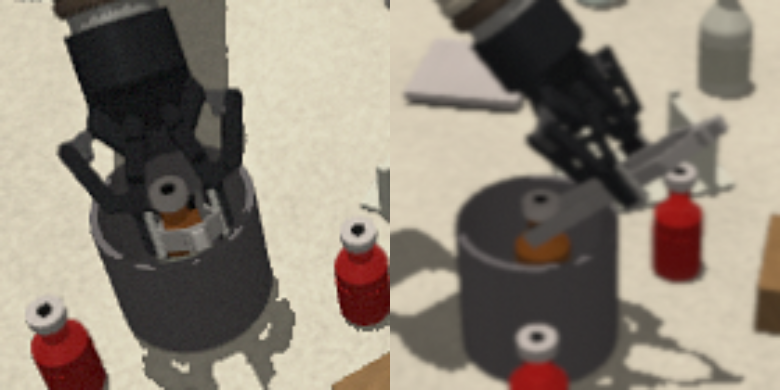

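View pics/w10.png

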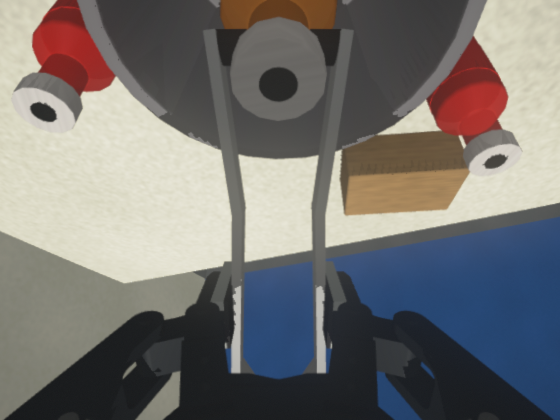

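The vial came up with the tongs: its cap is unchanged at (279,85) in the wrist view while the pot drops away. I'll lift it clear.

Call:
servo_tool(deltas=[[0,0.003,-0.0035,0,0,0,38],[0,0.009,-0.0105,0,0,0,38],[0,0.018,-0.0215,0,0,0,38],[0,0.029,-0.0345,0,0,0,38],[0,0.041,-0.049,0,0,0,38],[0,0.053,-0.063,0,0,0,38],[0,0.064,-0.076,0,0,0,38],[0,0.073,-0.087,0,0,0,38],[0,0.079,-0.094,0,0,0,38],[0,0.08,-0.095,0,0,0,38],[0,0.08,-0.095,0,0,0,38]])

```text
time_s: 10.82
position: [0.6135, -0.2793, 0.2945]
tcp_rot: [0.787, 0.511, 0.188, 0.289]
contact_force: [-0.4, -0.4, -2.9]
finger_gap: 0.0384
```

```bash
python3 - <<'E'
from h import *
np.set_printoptions(precision=4,suppress=True)
s=env.sense(); print(s["position"],s["finger_gap"],s["contact_force"],s["q"])
w=shot("wrist","w11.png");d=shot("scene","s11.png");e=shot("side","e11.png")
cv2.imwrite("pics/c11.png",np.hstack([cv2.resize(d["image"][130:270,110:250],(390,390)),cv2.resize(e["image"][140:280,200:340],(390,390))]))
crop(d,235,150,320,215,6,"pl_s.png"); crop(e,195,195,265,240,7,"pl_e.png")
E
```

```text
[ 0.6135 -0.2793  0.2945] 0.03838019696200069 [-0.4083 -0.3532 -2.9181] [-0.6853 -0.0953  1.8754  0.2703  0.6939 -1.9856]
```

View pics/c11.png

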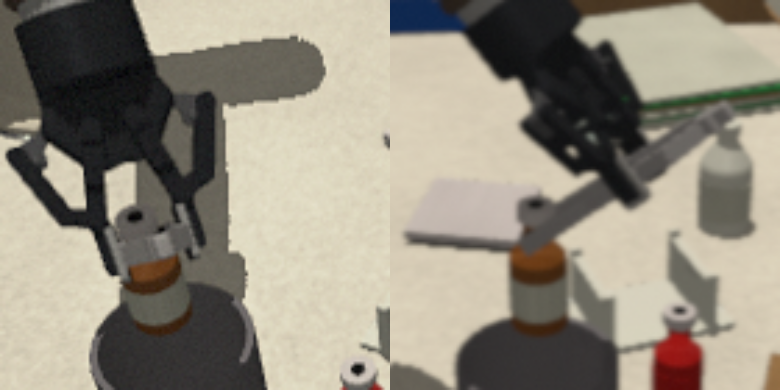

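View pics/pl_s.png

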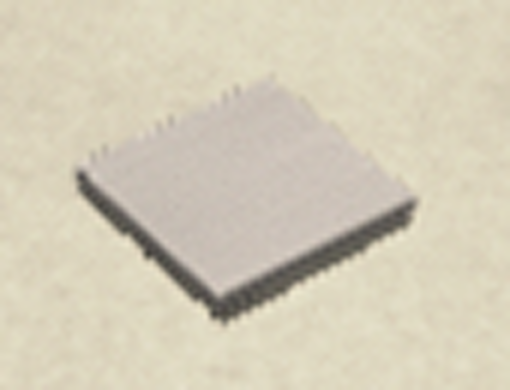

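View pics/pl_e.png

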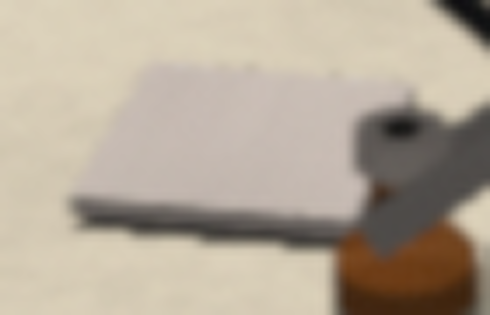

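```bash
python3 - <<'E'
from h import *
np.set_printoptions(precision=4,suppress=True)
d=shot("scene");e=shot("side")
c=onz(d,[(235+x/6-.4,150+y/6-.4) for x,y in [(80,170),(270,78),(416,202),(220,298)]],.018); print(c,c.mean(0),[np.linalg.norm(c[i]-c[i-1]) for i in range(4)])
c=onz(e,[(190+x/3-.4,160+y/3-.4) for x,y in [(48,190),(79,132),(193,140),(167,201)]],.018); print(c.mean(0),[np.linalg.norm(c[i]-c[i-1]) for i in range(4)])
p,M=tpose([.474,.200,.245],200,40); print(p,*rel(p,M))
p,M=tpose([.502,-.02,.25],178,40); print("mid",p,*rel(p,M))
E
```

```text
[[0.3985 0.1589 0.018 ]
 [0.427  0.285  0.018 ]
 [0.5525 0.2496 0.018 ]
 [0.5197 0.1279 0.018 ]] [0.4744 0.2054 0.018 ] [np.float64(0.1250809208262776), np.float64(0.12933266463050638), np.float64(0.130361891292161), np.float64(0.1259903991748862)]
[0.4722 0.2015 0.018 ] [np.float64(0.12559301509114773), np.float64(0.12908922557696031), np.float64(0.12842993888800458), np.float64(0.13283766270103145)]
[0.5598 0.2312 0.2929] [ 0.4443 -0.1956 -0.165 ] [ 0.0024  0.493  -0.5887]
mid [ 0.5932 -0.0232  0.2979] [ 0.2255 -0.0896 -0.0827] [ 0.0021  0.2458 -0.2949]
```

Call:
servo_tool(deltas=[[0.009,-0.004,-0.003,0,0.01,-0.012,38],[0.027,-0.012,-0.01,0,0.03,-0.035,38],[0.049,-0.022,-0.018,0,0.054,-0.065,38],[0.076,-0.033,-0.028,0,0.084,-0.1,38],[0.103,-0.045,-0.038,0,0.113,-0.135,38],[0.13,-0.057,-0.048,0.001,0.143,-0.171,38],[0.156,-0.069,-0.058,0.001,0.173,-0.206,38],[0.183,-0.081,-0.068,0.001,0.202,-0.241,38],[0.21,-0.093,-0.078,0.001,0.232,-0.277,38],[0.237,-0.104,-0.088,0.001,0.261,-0.312,38],[0.264,-0.116,-0.098,0.001,0.291,-0.348,38],[0.291,-0.128,-0.108,0.001,0.32,-0.383,38],[0.317,-0.14,-0.118,0.001,0.35,-0.418,38],[0.344,-0.152,-0.128,0.002,0.38,-0.454,38],[0.371,-0.164,-0.138,0.002,0.409,-0.489,38],[0.398,-0.175,-0.148,0.002,0.439,-0.524,38],[0.42,-0.185,-0.156,0.002,0.463,-0.554,38],[0.438,-0.193,-0.163,0.002,0.483,-0.577,38],[0.447,-0.197,-0.166,0.002,0.493,-0.589,38],[0.447,-0.197,-0.166,0.002,0.493,-0.589,38]])

```text
time_s: 12.73
position: [0.5589, 0.2357, 0.293]
tcp_rot: [0.537, 0.771, 0.28, 0.197]
contact_force: [-0.2, -0.2, -2.3]
finger_gap: 0.0386
```

```bash
python3 - <<'E'
from h import *
np.set_printoptions(precision=4,suppress=True)
s=env.sense(); print(s["position"],s["finger_gap"],s["contact_force"],s["q"]); print(s["position"]+R.from_quat(s["tcp_rot"]).apply(TIP))
for z in (.245,.115,.1025):
    p,M=tpose([.4735,.203,z],200,40); print(p,*rel(p,M))
w=shot("wrist","w12.png");d=shot("scene","s12.png");e=shot("side","e12.png")
cv2.imwrite("pics/c12.png",np.hstack([cv2.resize(d["image"][90:230,210:350],(390,390)),cv2.resize(e["image"][110:250,170:310],(390,390))]))
E
```

```text
[0.5589 0.2357 0.293 ] 0.03862387019558183 [-0.1953 -0.2068 -2.3004] [ 0.1262 -0.2873  2.0405  0.2199  0.714  -1.9138]
[0.4733 0.2041 0.2451]
[0.5593 0.2342 0.2929] [-0.0016 -0.0002  0.    ] [ 0.0007 -0.0007  0.0038]
[0.5593 0.2342 0.1629] [-0.0013 -0.0838  0.0995] [ 0.0007 -0.0007  0.0038]
[0.5593 0.2342 0.1504] [-0.0013 -0.0919  0.1091] [ 0.0007 -0.0007  0.0038]
```

View pics/c12.png

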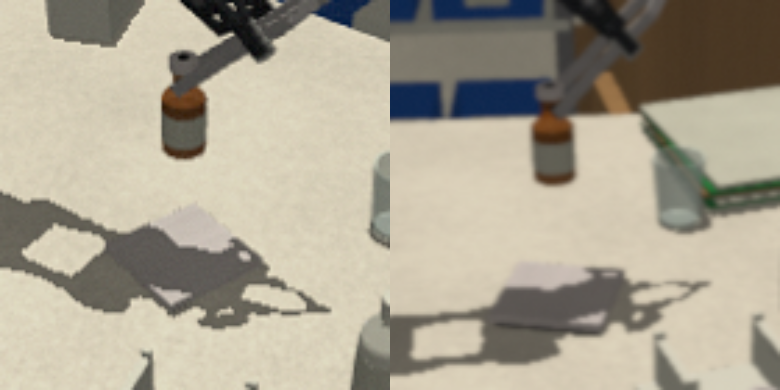

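View pics/w12.png

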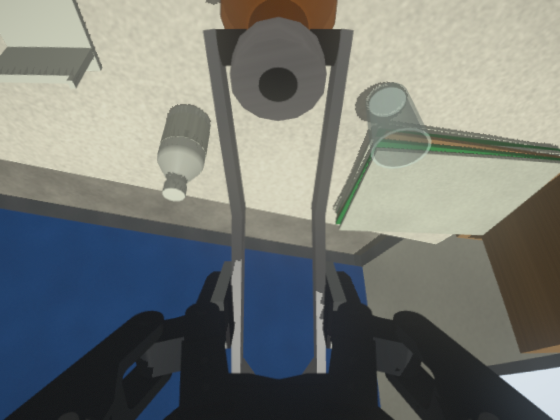

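Call:
servo_tool(deltas=[[-0.0013,-0.004,0.005,0,0,0,38],[-0.0013,-0.014,0.017,0,0,0,38],[-0.0013,-0.027,0.032,0,0,0,38],[-0.0013,-0.04,0.048,0,0,0,38],[-0.0013,-0.053,0.063,0,0,0,38],[-0.0013,-0.066,0.079,0,0,0,38],[-0.0013,-0.077,0.092,0,0,0,38],[-0.0013,-0.084,0.1,0,0,0,38],[-0.0013,-0.087,0.104,0,0,0,38],[-0.0013,-0.088,0.105,0,0,0,38],[-0.0013,-0.088,0.105,0,0,0,38],[-0.0013,-0.088,0.105,0,0,0,38]])

```text
time_s: 13.88
position: [0.5616, 0.2325, 0.1581]
tcp_rot: [0.538, 0.769, 0.281, 0.198]
contact_force: [-0.1, -0.1, -2.6]
finger_gap: 0.0382
```

```bash
python3 - <<'E'
from h import *
np.set_printoptions(precision=4,suppress=True)
s=env.sense(); print(s["position"],s["finger_gap"],s["contact_force"],s["torque"]); print(s["position"]+R.from_quat(s["tcp_rot"]).apply(TIP))
d=shot("scene");e=shot("side")
cv2.imwrite("pics/c13.png",np.hstack([cv2.resize(d["image"][120:220,230:330],(390,390),interpolation=cv2.INTER_CUBIC),cv2.resize(e["image"][140:240,190:290],(390,390),interpolation=cv2.INTER_CUBIC)]))
E
```

```text
[0.5616 0.2325 0.1581] 0.038164542455187835 [-0.0785 -0.0886 -2.5913] [-0.1529  0.3422 -0.048 ]
[0.476  0.2012 0.1099]
```

View pics/c13.png

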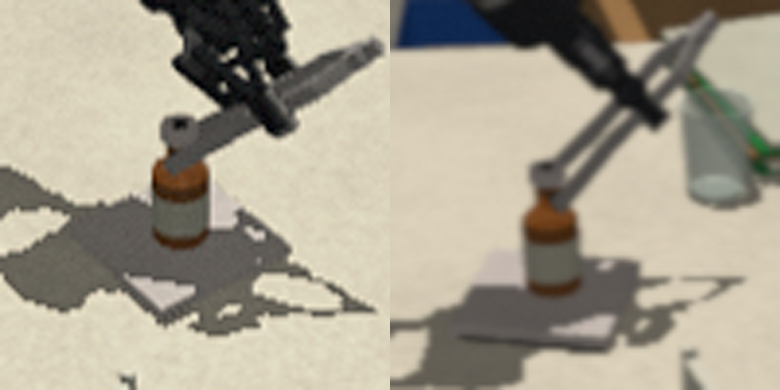

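Call:
servo_tool(deltas=[[0,-0.0013,0.0015,0,0,0,38],[0,-0.0026,0.0031,0,0,0,38],[0,-0.0035,0.0042,0,0,0,38],[0,-0.0042,0.005,0,0,0,38],[0,-0.0045,0.0054,0,0,0,38],[0,-0.0048,0.0057,0,0,0,38],[0,-0.0048,0.0057,0,0,0,38],[0,-0.0048,0.0057,0,0,0,38]])

```text
time_s: 14.65
position: [0.5614, 0.2326, 0.1502]
tcp_rot: [0.538, 0.769, 0.281, 0.198]
contact_force: [1.6, 0.6, 2.6]
finger_gap: 0.0382
```

```bash
cat > st.py <<'E'
from h import *
np.set_printoptions(precision=4,suppress=True)
s=env.sense(); print(s["position"],s["finger_gap"],s["contact_force"],s["torque"]); print(s["position"]+R.from_quat(s["tcp_rot"]).apply(TIP))
E
python3 st.py
```

```text
[0.5614 0.2326 0.1502] 0.03822525803982542 [1.6385 0.5843 2.6045] [ 0.063   0.0043 -0.0249]
[0.4758 0.2014 0.102 ]
```

Call:
servo_tool(deltas=[[0,0.0003,-0.0004,0,0,0,38],[0,0.0003,-0.0004,0,0,0,44],[0,0.0003,-0.0004,0,0,0,45],[0,0.0003,-0.0004,0,0,0,46],[0,0.0003,-0.0004,0,0,0,47],[0,0.0003,-0.0004,0,0,0,48],[0,0.0003,-0.0004,0,0,0,50],[0,0.0003,-0.0004,0,0,0,52],[0,0.0003,-0.0004,0,0,0,54],[0,0.0003,-0.0004,0,0,0,56],[0,0.0003,-0.0004,0,0,0,58],[0,0.0003,-0.0004,0,0,0,58]], newtons=60)

```text
time_s: 15.65
position: [0.5606, 0.2325, 0.1496]
tcp_rot: [0.538, 0.77, 0.28, 0.197]
contact_force: [-0.1, -0.2, -0.4]
finger_gap: 0.0495
```

```bash
python3 st.py; python3 - <<'E'
from h import *
w=shot("wrist","w14.png");d=shot("scene");e=shot("side")
cv2.imwrite("pics/c14.png",np.hstack([cv2.resize(d["image"][120:220,230:330],(390,390),interpolation=cv2.INTER_CUBIC),cv2.resize(e["image"][140:240,190:290],(390,390),interpolation=cv2.INTER_CUBIC)]))
E
```

```text
[0.5606 0.2325 0.1496] 0.049495147063500104 [-0.0784 -0.1856 -0.3619] [-0.2258  0.3975 -0.0065]
[0.4749 0.2012 0.1016]
```

View pics/c14.png

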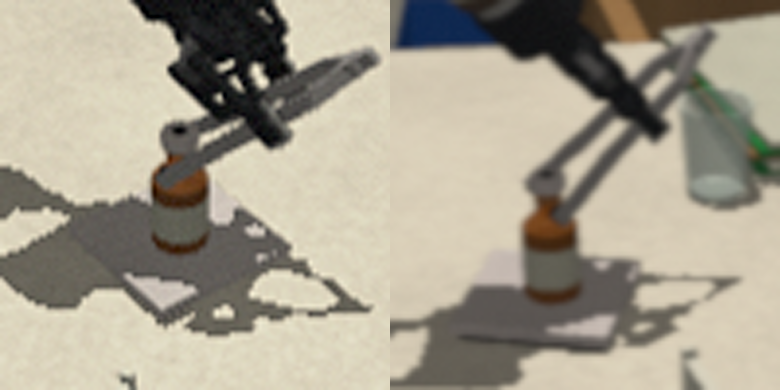

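View pics/w14.png

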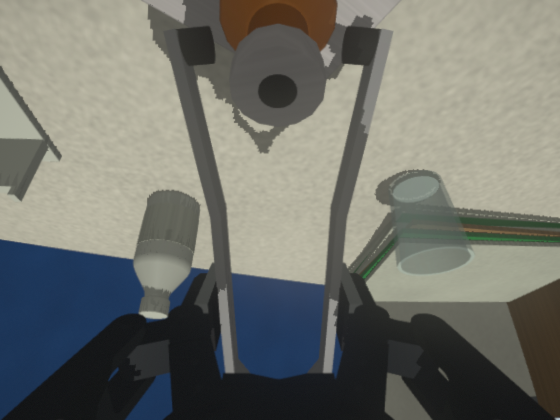

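Call:
servo_tool(deltas=[[0,0.003,0.0025,0,0,0,58],[0,0.009,0.0075,0,0,0,58],[0,0.018,0.015,0,0,0,58],[0,0.028,0.0235,0,0,0,58],[0,0.038,0.032,0,0,0,58],[0,0.044,0.036,0,0,0,58],[0,0.051,0.033,0,0,0,58],[0,0.066,0.015,0,0,0,58],[0,0.085,-0.008,0,0,0,58],[0,0.104,-0.03,0,0,0,58],[0,0.117,-0.046,0,0,0,58],[0,0.121,-0.056,0,0,0,58],[0,0.121,-0.056,0,0,0,58]])

```text
time_s: 16.88
position: [0.6146, 0.2523, 0.2746]
tcp_rot: [0.538, 0.769, 0.282, 0.2]
contact_force: [1.4, 1.0, -0.4]
finger_gap: 0.0491
```

```bash
python3 st.py; python3 - <<'E'
from h import *
np.set_printoptions(precision=4,suppress=True)
w=shot("wrist","w15.png");d=shot("scene","s15.png");e=shot("side")
cv2.imwrite("pics/c15.png",np.hstack([cv2.resize(d["image"][90:220,230:360],(390,390),interpolation=cv2.INTER_CUBIC),cv2.resize(e["image"][110:240,190:320],(390,390),interpolation=cv2.INTER_CUBIC)]))
# return pose: above rest, tool vertical, u az -165.41
p,M=tpose([0,0,0],194.59,0); p=np.array([.6519,-.0115,.17]); print(*rel(p,M)); print(env.sense()["q"])
E
```

```text
[0.6146 0.2523 0.2746] 0.04908362533780972 [ 1.4389  0.9615 -0.4176] [-0.1198  0.3316 -0.0328]
[0.5292 0.2211 0.2261]
[-0.2609 -0.1037  0.0414] [ 0.6955 -0.0313  0.0915]
[ 0.1485 -0.0997  1.9306  0.2149  0.6355 -1.9008]
```

View pics/c15.png

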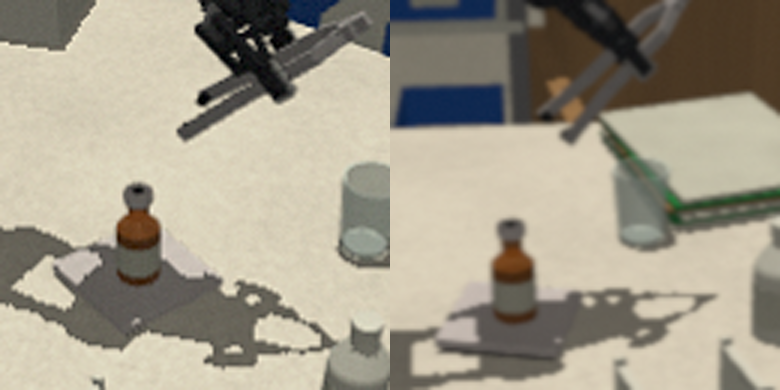

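View pics/w15.png

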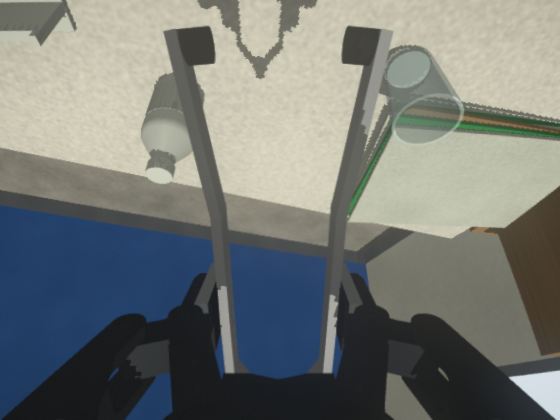

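Call:
servo_tool(deltas=[[-0.02,-0.005,0,0.05,-0.002,0.007,58],[-0.05,-0.0137,0.001,0.133,-0.006,0.0175,58],[-0.08,-0.022,0.001,0.213,-0.01,0.028,58],[-0.11,-0.03,0.0013,0.293,-0.013,0.0386,58],[-0.14,-0.0384,0.0017,0.373,-0.017,0.049,58],[-0.17,-0.0467,0.002,0.453,-0.02,0.06,58],[-0.2,-0.055,0.0024,0.533,-0.024,0.07,58],[-0.23,-0.063,0.0027,0.613,-0.0276,0.081,58],[-0.25,-0.0686,0.003,0.666,-0.03,0.0877,58],[-0.2609,-0.0716,0.0031,0.6955,-0.0313,0.0915,58],[-0.2609,-0.0716,0.0031,0.6955,-0.0313,0.0915,58],[-0.2609,-0.0716,0.0031,0.6955,-0.0313,0.0915,58]])

```text
time_s: 18.03
position: [0.6526, -0.011, 0.2198]
tcp_rot: [0.612, 0.791, 0.001, -0.001]
contact_force: [0.5, 0.0, -1.7]
finger_gap: 0.0493
```

```bash
python3 st.py; python3 - <<'E'
from h import *
np.set_printoptions(precision=4,suppress=True)
w=shot("wrist","w16.png")
p,M=tpose([0,0,0],194.59,0)
for z in (.22,.08,.0455): print(*rel(np.array([.6519,-.0115,z]),M))
E
```

```text
[ 0.6526 -0.011   0.2198] 0.049303295925103 [ 0.4706  0.0137 -1.6812] [ 0.0396  0.0081 -0.0415]
[ 0.5551 -0.0363  0.2417]
[-0.0009 -0.0009  0.0007] [ 0.0022 -0.0016  0.0002]
[-0.0012 -0.0012  0.1407] [ 0.0022 -0.0016  0.0002]
[-0.0012 -0.0013  0.1752] [ 0.0022 -0.0016  0.0002]
```

View pics/w16.png

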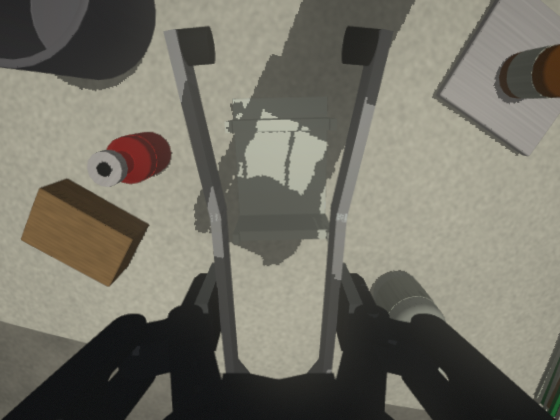

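Call:
servo_tool(deltas=[[-0.0005,-0.0005,0.01,0.002,-0.0016,0,58],[-0.001,-0.001,0.032,0.002,-0.0016,0,58],[-0.001,-0.001,0.06,0.002,-0.0016,0,58],[-0.001,-0.001,0.088,0.002,-0.0016,0,58],[-0.001,-0.001,0.115,0.002,-0.0016,0,58],[-0.001,-0.001,0.138,0.002,-0.0016,0,58],[-0.001,-0.001,0.153,0.002,-0.0016,0,58],[-0.001,-0.001,0.16,0.002,-0.0016,0,58],[-0.001,-0.001,0.162,0.002,-0.0016,0,58],[-0.001,-0.001,0.162,0.002,-0.0016,0,58],[-0.001,-0.001,0.162,0.002,-0.0016,0,58]])

```text
time_s: 19.0
position: [0.6541, -0.0121, 0.062]
tcp_rot: [0.611, 0.791, 0.001, 0.002]
contact_force: [-0.7, 0.2, 0.1]
finger_gap: 0.0495
```

```bash
python3 st.py; python3 - <<'E'
from h import *
np.set_printoptions(precision=4,suppress=True)
w=shot("wrist","w17.png");d=shot("scene");e=shot("side")
cv2.imwrite("pics/c17.png",np.hstack([cv2.resize(d["image"][170:290,210:330],(390,390),interpolation=cv2.INTER_CUBIC),cv2.resize(e["image"][180:300,220:340],(390,390),interpolation=cv2.INTER_CUBIC)]))
E
```

```text
[ 0.6541 -0.0121  0.062 ] 0.049467291597149264 [-0.7244  0.2094  0.1495] [0.0221 0.013  0.0351]
[ 0.5566 -0.0375  0.0836]
```

View pics/w17.png

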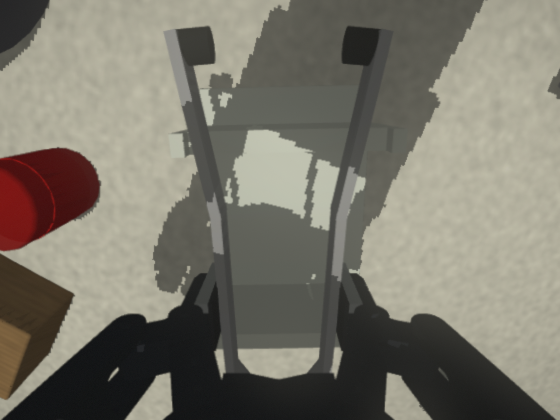

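View pics/c17.png

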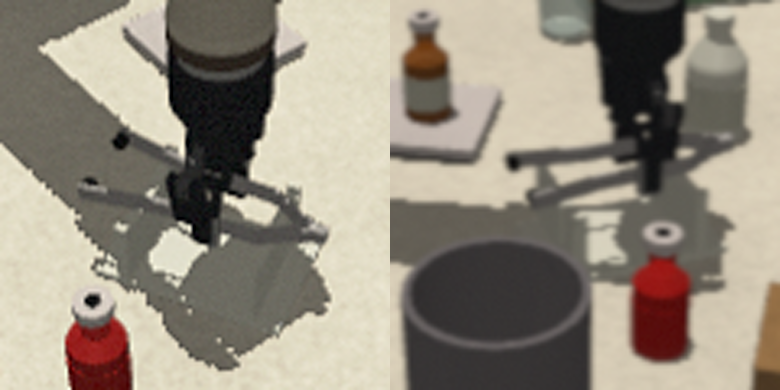

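Call:
servo_tool(deltas=[[0,-0.001,0.004,0,0,0,58],[0,-0.001,0.008,0,0,0,58],[0,-0.001,0.011,0,0,0,58],[0,-0.001,0.013,0,0,0,58],[0,-0.001,0.0145,0,0,0,58],[0,-0.001,0.0155,0,0,0,58],[0,-0.001,0.016,0,0,0,58],[0,-0.001,0.016,0,0,0,58],[0,-0.001,0.016,0,0,0,58]])

```text
time_s: 19.9
position: [0.6521, -0.0125, 0.0452]
tcp_rot: [0.612, 0.791, -0.0, 0.001]
contact_force: [-4.1, 1.1, 5.6]
finger_gap: 0.0498
```

```bash
python3 st.py
```

```text
[ 0.6521 -0.0125  0.0452] 0.04978113195808256 [-4.12    1.1143  5.631 ] [0.1034 0.7174 0.0572]
[ 0.5546 -0.0379  0.0671]
```

Call:
servo_tool(deltas=[[0,0,0,0,0,0,60],[0,0,0,0,0,0,62],[0,0,0,0,0,0,64],[0,0,0,0,0,0,70],[0,0,0,0,0,0,100],[0,0,0,0,0,0,100],[0,0,0,0,0,0,100],[0,0,0,0,0,0,100],[0,0,0,0,0,0,100],[0,0,0,0,0,0,100]])

```text
time_s: 20.73
position: [0.6523, -0.0126, 0.0445]
tcp_rot: [0.612, 0.791, 0.0, 0.001]
contact_force: [0.1, 0.1, -0.2]
finger_gap: 0.0853
```

```bash
python3 st.py; python3 - <<'E'
from h import *
np.set_printoptions(precision=4,suppress=True)
w=shot("wrist","w18.png");d=shot("scene");e=shot("side")
cv2.imwrite("pics/c18.png",np.hstack([cv2.resize(d["image"][170:290,210:330],(390,390),interpolation=cv2.INTER_CUBIC),cv2.resize(e["image"][180:300,220:340],(390,390),interpolation=cv2.INTER_CUBIC)]))
E
```

```text
[ 0.6523 -0.0126  0.0445] 0.08533501014266445 [ 0.0652  0.1231 -0.2105] [ 0.0553 -0.0596 -0.039 ]
[ 0.5548 -0.0379  0.0663]
```

View pics/w18.png

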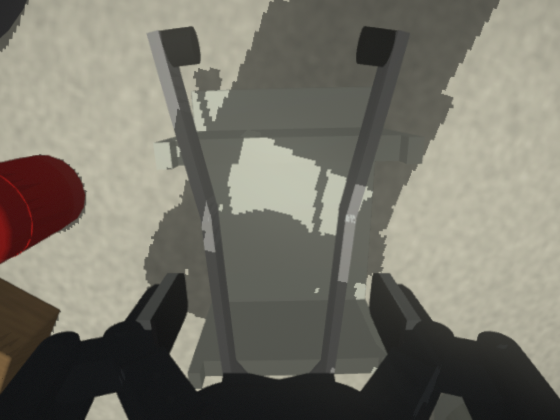

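View pics/c18.png

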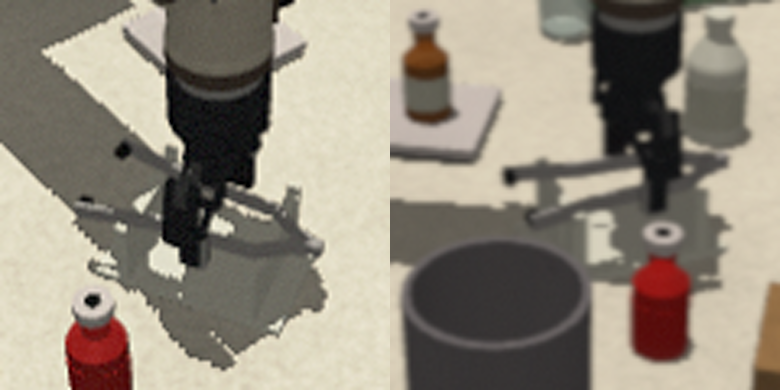

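The tongs lie as in the earlier view, with pads at (180,45) and (377,45). Now I'll retreat straight up.

Call:
servo_tool(deltas=[[0,0,-0.008,0,0,0,100],[0,0,-0.025,0,0,0,100],[0,0,-0.05,0,0,0,100],[0,0,-0.085,0,0,0,100],[0,0,-0.12,0,0,0,100],[0,0,-0.15,0,0,0,100],[0,0,-0.158,0,0,0,100],[0,0,-0.158,0,0,0,100],[0,0,-0.158,0,0,0,100],[0,0,-0.158,0,0,0,100]])

```text
time_s: 21.72
position: [0.6507, -0.0121, 0.2002]
tcp_rot: [0.612, 0.791, -0.001, -0.0]
contact_force: [-0.1, 0.6, -0.6]
finger_gap: 0.0856
```

```bash
python3 st.py; python3 - <<'E'
from h import *
np.set_printoptions(precision=4,suppress=True)
w=shot("wrist","w19.png");d=shot("scene","s19.png");e=shot("side","e19.png")
crop(w,160,50,400,300,2.4,"w19c.png")
e2=cv2.resize(e["image"][150:300,180:380],(540,405),interpolation=cv2.INTER_CUBIC); cv2.imwrite("pics/e19c.png",e2)
E
```

```text
[ 0.6507 -0.0121  0.2002] 0.085634794481777 [-0.0872  0.6446 -0.5901] [ 0.0004 -0.0266  0.044 ]
[ 0.5532 -0.0374  0.2224]
```

View pics/w19.png

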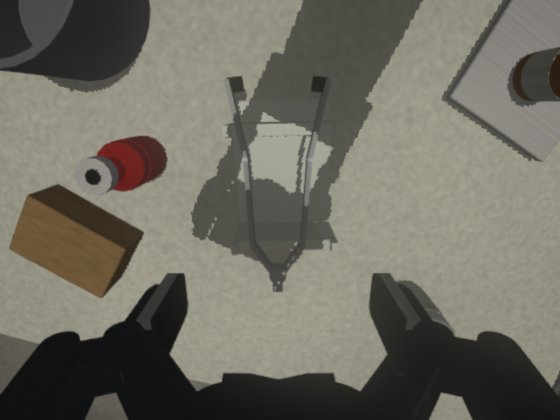

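View pics/w19c.png

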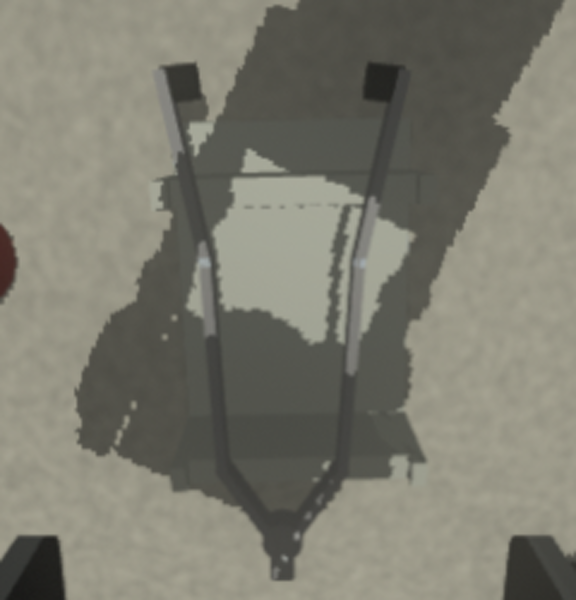

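View pics/s19.png

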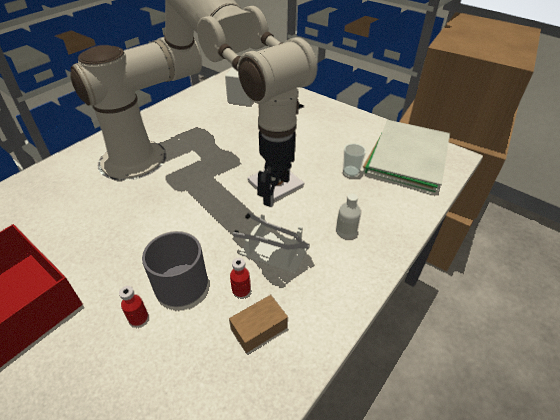

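View pics/e19c.png

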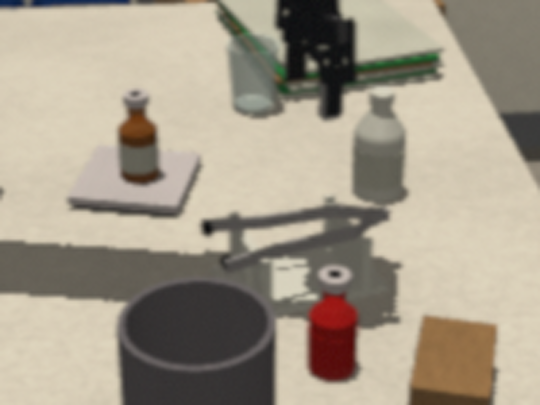

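```bash
python3 -c "
from bench import env
print(env.job_done(), env.sense()['time_s'])"
```

```text
the job is handed in; nothing more can be done
the job is handed in; nothing more can be done
```

The amber vial now stands upright on the thawing plate and the tongs are back on their rest. I handed the job in at about 22 s of the 64 s allowed.

- **What I did:** I gripped the tongs at their balance point and sloped them 40° over the pot rim. I closed the pads on the vial's neck, lifted it out and carried it to the plate. I lowered it until the wrist force showed contact (about 5 N change) before opening the pads, then backed out and laid the tongs down.
- **Vial:** It was released near (0.475, 0.201), about 2–4 mm from the plate centre measured in the two fixed cameras. The last side picture shows it upright there, and only the tongs' pads were put to it.
- **Tongs:** In the last wrist picture they lie within about 2 mm of where they started, with the same heading. While laying them down the wrist force read about 7 N in all, mostly upward, and it fell to zero once they were released.
- **Bystanders:** The flask, carton, beaker and both red look-alikes are where they were in the last pictures.
- **Disagreements:** The scene and side cameras put the plate centre about 4 mm apart, and tool readings scattered by 1–2 mm. No check failed.

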